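Counter-hold the hidden bolt of the work rest

TASK

I want to tighten the nut on the front of the work-rest bracket, but its bolt turns with it. Flip the hinged cover leaf right over until it lies flat on its other face behind the rear wall, reach down into the narrow gap behind the slotted bracket and grasp the hidden bolt head by its two flats, turning it upright (flats vertical) against its light spring. Finish while still gripping the head firmly so that it cannot turn; do not let go, and leave the things standing round about where they are.

Things in the scene. Friction and masses are not known exactly. Their poses are not given: they have to be found in the camera images.
- work_rest: Metal fixture screwed to the worktop, 150 mm wide in y, 85 high: foot plate, upright slotted bracket (x -31 to -25 mm), parallel rear wall (x 25 to 43); between them the gap, 50 mm in x, open above and at its two ends, floored by the 8 mm foot plate. Origin: on the worktop under mid-gap; x from bracket to rear wall, y along the gap, z up. The bracket's face looks towards the robot and to its right.
- cover (a joint): Hinge of the flat steel cover leaf (56 x 120 x 5 mm) lying over the gap: 0 = closed and level; grows as its front edge is lifted up and back; 3.14 (its stop) = flipped over, level behind the rear wall, other face up. May start ajar by up to 0.25. Stiff hinge (0.06 N m friction): the leaf stays where it is left.
- cover_hinge (a point): Middle of the cover's hinge line, which runs along the work rest's y on top of the rear wall, at x +29, z 89.5 mm in the work rest's frame.
- cover_grip (a point): Centre of the cover's grip, a barrel of 16 mm diameter, 24 mm long, axis parallel to the hinge, on a stalk 10 mm wide at the middle of the leaf's free edge; 88 mm from the hinge line, 30 mm from the leaf's edge. Closed, it stands out before the bracket, 89.5 mm above the worktop. Pinched by its end faces it can turn between the fingers as the leaf swings.
- bolt_head (a point): Centre of the hidden bolt head: steel block 24 mm long (x, the bolt's axis, parallel to the work rest's x), 14 mm across its two flats (y), 30 mm tall when upright; in mid-gap, 55 mm above the worktop, 30 mm below the bracket's top, up to 20 mm either side of the middle of the slot. Its hexagon nut and thread end stick out 21 mm from the bracket's front.
- bolt: The whole bolt with head, nut and washers; the nut is loose, so the bolt gives up to 5 mm either way along the slot when pushed with over 1 N. Origin: on its axis, at the middle of its head; x along the bolt towards the rear wall, z up (these axes do not turn with the head).
- bolt_turn (a joint): Turn of the bolt about its axis: 0 = head upright, flats vertical; positive = its top leans to the work rest's -y. A torsion spring (0.35 N m/rad) keeps it leaning at 0.24 to 0.36 rad until held; keeping it upright takes 0.1 N m. Fingers tilted as much as the head fit its flats; swinging them upright about the bolt axis turns it.
- tape_roll: Bystander: roll of tape, 69 mm diameter, 19 high, beside the work rest. Origin: centre of its underside.
- grind_wheel: Bystander: small grinding wheel, 40 mm diameter, 12 high, beside the work rest. Origin: centre of its underside.
- plaster_cast: Bystander: plaster cast of a jaw, 50 x 62 x 31 mm, behind the work rest. Origin: centre of its underside.
- grease_tin: Bystander: flat round tin, 68 mm diameter, 25 high, left of the work rest. Origin: centre of its underside.
- wax_box: Bystander: flat carton, 62 x 100 x 24 mm, right of the work rest. Origin: centre of its underside.

How it is judged:
By the outcome, as a careful person would: the job done as asked, in the order asked, and still so for the second after the job is handed in, while the arm keeps its last pose, push and grip.
It also fails if it takes over 54 s, if anything falls off the work surface, if the arm or the gripper's body presses on something with over 40 N, if the wrist force passes 120 N, or if a joint passes its speed limit or range.

ROBOT

A 6-joint arm with a two-finger parallel gripper is mounted at the origin on a cart in front of the work surface, level with it; the furniture and walls round the work are solid. World frame = base frame: x ahead of the robot, y to its left, z up, the work surface at z = 0. Lengths are in m, angles in rad, forces in N, time in s.
With the tool pointing down it reaches from about 0.375 to 0.9 m from the base axis. Payload 3.1 kg.
Tool frame: the origin (TCP) lies midway between the tips of the shut fingers; the grasp point (between the pads) lies 19 mm behind it; z points along the fingers, y is the line along which they close (so a half turn about z gives the same grasp; the last joint's range is limited). The gripper opens to 87 mm and grips with 3 to 60 N. Pads are 19 mm wide; open, the fingers measure 117 mm over their backs; the gripper's body (75 mm by 190 mm) begins 51 mm behind the grasp point.
Start: joints at [-1.413, 0.527, 1.433, -0, 1.181, -0.178], TCP at [0.206, -0.59, 0.223] pointing down, gripper open.
Joint ranges: [-3.08, 3.08], [-0.75, 2.2], [0.22, 2.44], [-1.43, 4.57], [0, 2.65], [-2.85, 2.85]. Speed limits (rad/s): [2.79, 2.79, 3.14, 3.14, 3.14, 3.14].

INTERFACE

Orientations are given as a unit quaternion [x, y, z, w].
In Python, from rig import status, imaging, order gives the robot as it stands.
- The arm moves only by the tool arm_command, never from a script. Its argument "deltas" is one flat list of numbers, 5 for each row, row after row: the opening, from -1 (shut) to 1 (fully open), so that 0 is half open, then the shift along the tool's x, y, z in m, then the turn about the tool's z in rad. In form: [gripper, tx, ty, tz, roll, gripper, tx, ty, tz, roll, ...]. A call has 1 to 12 rows; each row shifts and turns the commanded pose from where the row before left it, along the tool's axes as they then stand; what a row does not reach is not made up. A row lasts 1/8 s, in which the tool goes at most 62.5 mm and 10.7 degrees, less where a joint would pass 70% of its speed; a pose out of reach is approached as far as the arm can. A call with a gripper value outside its range is refused whole. The fingers move at their own pace and stop on an object; "newtons" is the grip in N (left out, the last holds). Time passes only in rows, so rows that do not move let the fingers close. It gives the time, the measured TCP pose, the force, the opening and the grip force at its end, in the units of the state.
- status.get_obs(): the state, without advancing time (a new reading comes with each control period).
- imaging.camera(name): name is "scene" or "top" or "wrist"; returns (picture, depth): 420x560x3 uint8, red, green, blue; 420x560 float32, m along the optical axis (not along the pixel's ray), 0 where there is no reading.
- imaging.camera_params(name): a dict with "intrinsics" (3x3 intrinsics, pixels), "k1" (the pictures are not rectified: a ray, as slopes to the right and down, at radius r is drawn at 1 + k1 r^2 times it, then the intrinsics apply), "camera_from_world" (4x4, takes a point from world to camera coordinates). Camera axes: x right, y up, looking along -z (the intrinsics and any distortion apply to the point x, -y, -z); pixel columns grow to the right and rows downward; lengths in m; the calibration is good to about 2 mm. A picture is of the moment at which its call begins: read the wrist's pose just before it. camera_params takes no time and is no camera call; for the wrist camera it gives the pose at the moment of the call.
- order.hand_in(): hands the job in; it is judged then, once.
The state is a dict: "time": time; "q": joint angles; "joint_velocities": joint speeds; "joint_torque": joint torques, N m; "position": TCP position; "tool_rot": TCP orientation; "ft_force": force on the tool from outside, world axes, zero at the start; "moment": the same for the moment, N m; "grip_width": finger opening in m; "grip_force": force on a finger pad.
Only numpy, scipy, OpenCV 4.12 (cv2) and the standard library are available. Lean on these libraries where they do the work, as an engineer would, in place of code of your own. Each camera call takes 0.05 s, during which the arm holds its last target. There are 200 camera calls.

## Working session

There is one attempt and no reset: what is moved stays moved. The work goes in short steps, Python scripts to look and compute and a tool call to move; the robot and the scene stay as the last step left them, time stands still between calls to the robot, and variables do not carry over. Pictures are saved under pics/ and viewed, at most 10 in all, crops included, and the job is handed in when it is done.

Besides the shell and the picture viewer there is one more tool, called after "Call:" by a JSON object that holds its "name" and its "arguments". arm_command: Moves the arm, as the interface text tells. Its arguments: {"type":"object","properties":{"deltas":{"type":"array"},"newtons":{"type":"number"}},"required":["deltas"]}

```bash
ls; mkdir -p pics; cat > h.py <<'E'
import numpy as np, cv2
from rig import status, imaging, order
from scipy.spatial.transform import Rotation as R
def grab(n,save=None):
    P=imaging.camera_params(n); p,d=imaging.camera(n)
    if save: cv2.imwrite('pics/'+save,p[:,:,::-1])
    return p,d,P
def rays(P,uv):
    K=np.array(P['intrinsics'],float); k=P['k1']
    uv=np.atleast_2d(uv).astype(float)
    u=cv2.undistortPoints(uv[:,None],K,np.array([k,0,0,0.]))[:,0]
    return np.c_[u[:,0],-u[:,1],-np.ones(len(u))]
def world(P,uv,z):   # z depth along axis
    c=rays(P,uv)*np.atleast_1d(z)[:,None]; T=np.linalg.inv(np.array(P['camera_from_world']))
    return c@T[:3,:3].T+T[:3,3]
def plane(P,uv,h):
    T=np.linalg.inv(np.array(P['camera_from_world'])); d=rays(P,uv)@T[:3,:3].T; o=T[:3,3]
    return o+d*((h-o[2])/d[:,2])[:,None]
def cloud(P,d):
    v,u=np.nonzero(d>0); return world(P,np.c_[u,v],d[v,u]),u,v
E
python3 - <<'E'
from h import *
for n in('scene','top'):
    p,d,P=grab(n,n+'1.png'); print(n,P['intrinsics'],P['k1'],np.round(np.linalg.inv(P['camera_from_world']),3).tolist())
o=status.get_obs();print(o)
E
```

```text
pics
scene [[519.62756266   0.         277.96581471]
 [  0.         519.62756266 213.6827819 ]
 [  0.           0.           1.        ]] -0.11176912450823234 [[0.786, 0.288, -0.547, -0.157], [-0.618, 0.368, -0.695, -0.867], [0.001, 0.884, 0.467, 0.61], [0.0, 0.0, 0.0, 1.0]]
top [[487.84312434   0.         281.27410454]
 [  0.         487.84312434 208.81383033]
 [  0.           0.           1.        ]] 0.0415970607548847 [[0.011, 0.996, -0.089, 0.404], [-1.0, 0.013, 0.019, -0.034], [0.02, 0.089, 0.996, 1.054], [0.0, 0.0, 0.0, 1.0]]
{'time': 0.1, 'q': array([-1.41348100e+00,  5.28397142e-01,  1.43377547e+00,  3.42204145e-06,
        1.18140646e+00, -1.78490870e-01]), 'joint_velocities': array([-7.54311558e-05,  5.85030689e-05, -3.09743471e-03,  1.73541277e-04,
       -8.96904896e-04, -1.51557958e-03]), 'joint_torque': array([-2.26035850e-04, -4.40987062e+01, -1.77149695e+01,  6.34814682e-02,
        5.33701340e-02, -4.77425817e-05]), 'position': array([ 0.20588508, -0.5894131 ,  0.22165437]), 'tool_rot': array([ 9.85936981e-01,  1.67114579e-01,  1.20978609e-05, -9.93135199e-04]), 'ft_force': array([-0.03129   , -0.55444899, -0.38491761]), 'moment': array([0.02046104, 0.00266134, 0.0021503 ]), 'grip_force': 0.0, 'grip_width': 0.08693587852139124}
```

View pics/scene1.png

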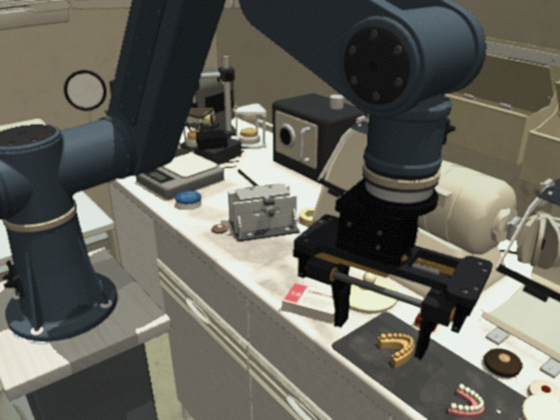

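View pics/top1.png

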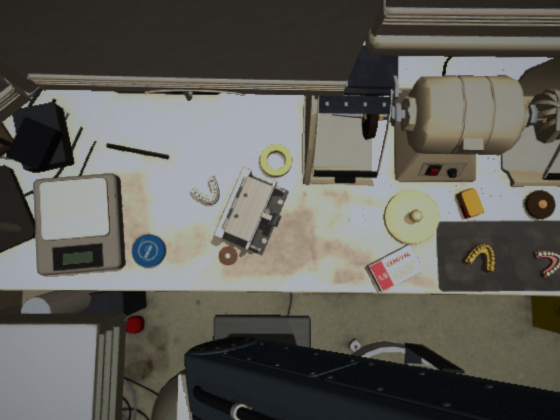

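The scene and top views show the work rest at about (250,213) in the top picture, with the cover on it. The tin is at (148,250), the cast at (207,190), the tape at (276,160), the wheel at (228,256) and the box at (395,267). Next I measure the rest from depth.

```bash
python3 - <<'E'
from h import *
p,d,P=grab('top')
c=p[150:275,190:310]; cv2.imwrite('pics/top_crop.png',cv2.resize(c,None,fx=5,fy=4.8,interpolation=cv2.INTER_CUBIC)[:,:,::-1])
X,u,v=cloud(P,d)
m=(u>210)&(u<300)&(v>160)&(v<265)&(X[:,2]>0.05)&(X[:,2]<.2)
Y=X[m]; print(m.sum(),np.histogram(Y[:,2],np.arange(.05,.14,.005)))
r=cv2.minAreaRect(Y[:,:2].astype(np.float32)*1000); print(r, cv2.boxPoints(r))
hi=Y[Y[:,2]>.083]; r=cv2.minAreaRect(hi[:,:2].astype(np.float32)*1000); print(r,cv2.boxPoints(r))
E
```

```text
2685 (array([  39,   25,   28,   22,   11,   33,  432,  418, 1501,  159,   17,
          0,    0,    0,    0,    0,    0]), array([0.05 , 0.055, 0.06 , 0.065, 0.07 , 0.075, 0.08 , 0.085, 0.09 ,
       0.095, 0.1  , 0.105, 0.11 , 0.115, 0.12 , 0.125, 0.13 , 0.135]))
((486.9939270019531, 3.6812515258789062), (109.96620178222656, 149.66390991210938), 67.85568237304688) [[396.9564   -19.038933]
 [535.5807   -75.45337 ]
 [577.0315    26.401436]
 [438.40717   82.81587 ]]
((486.81695556640625, 3.4371414184570312), (109.3976821899414, 148.41368103027344), 67.7463150024414) [[397.42242  -19.084784]
 [534.7817   -75.29025 ]
 [576.2115    25.959066]
 [438.85223   82.164536]]
```

View pics/top_crop.png

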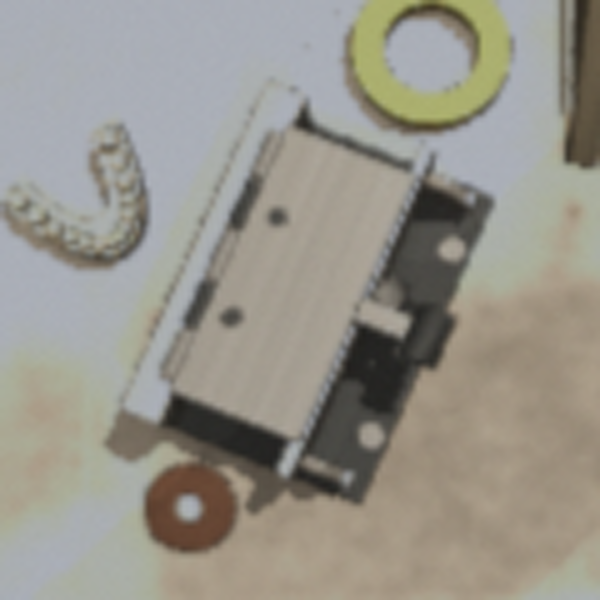

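```bash
cat >> h.py <<'E'
ex=np.array([.378,.926,0]);ey=np.array([-.926,.378,0]);O=np.array([.4915,.0148,0])
def rest(X): return np.c_[(X-O)@ex,(X-O)@ey,X[:,2]]
def W(x,y,z): return O+x*ex+y*ey+np.array([0,0,z])
def go(t):  # delta to world TCP target in tool axes, and roll error
    o=status.get_obs(); T=R.from_quat(o['tool_rot']); M=T.as_matrix()
    ang=np.arctan2(np.cross(M[:,1],-ey)@M[:,2],M[:,1]@-ey)
    print('t',o['time'],'pos',o['position'].round(4),'rest',rest(o['position'][None]).round(4),'roll',round(ang,4),'tilt',M[:,2].round(4))
    for x in t: print('goal',x.round(4),'d',(M.T@(x-o['position'])).round(4))
E
python3 - <<'E'
from h import *
p,d,P=grab('top'); X,u,v=cloud(P,d); r=rest(X)
f=lambda a,b,c,e:(r[:,0]>a)&(r[:,0]<b)&(r[:,1]>c)&(r[:,1]<e)&(r[:,2]<.2)
for x in range(-75,60,6):
    m=f(x/1e3,(x+6)/1e3,-.012,.012); print(x,m.sum(),np.median(r[m,2]).round(4),r[m,2].max().round(4))
print(plane(P,[[276.6,219.4]],.095),rest(plane(P,[[276.6,219.4]],.095)))
m=f(-.072,-.052,-.03,.03)&(r[:,2]>.08); print(r[m].min(0),r[m].max(0),r[m].mean(0))
for s in(1,-1):
  m=f(-.025,.025,-.09,.09)&(r[:,2]>.08);print(r[m,1].min(),r[m,1].max());break
m=f(-.08,.06,-.09,.09)&(r[:,2]>.075);print(r[m].min(0),r[m].max(0))
go([W(-.059,0,.19),W(-.059,0,.075)])
E
```

```text
-75 31 -0.0014 0.0019
-69 43 0.0924 0.102
-63 43 0.0984 0.1023
-57 43 0.0959 0.1002
-51 35 0.0584 0.0962
-45 37 0.063 0.097
-39 39 0.0636 0.0948
-33 47 0.0898 0.0949
-27 36 0.0928 0.0977
-21 38 0.0924 0.0952
-15 35 0.0916 0.0953
-9 35 0.092 0.0951
-3 37 0.0921 0.0961
3 38 0.0915 0.0965
9 35 0.0905 0.0952
15 37 0.0908 0.0963
21 38 0.0905 0.0952
27 31 0.0917 0.0964
33 35 0.0837 0.0873
39 21 0.0831 0.0865
  return _methods._mean(a, axis=axis, dtype=dtype,
  ret = ret.dtype.type(ret / rcount)
Traceback (most recent call last):
ValueError: zero-size array to reduction operation maximum which has no identity
```

```bash
python3 - <<'E'
from h import *
p,d,P=grab('top'); X,u,v=cloud(P,d); r=rest(X)
f=lambda a,b,c,e:(r[:,0]>a)&(r[:,0]<b)&(r[:,1]>c)&(r[:,1]<e)&(r[:,2]<.2)
m=f(-.08,-.045,-.04,.04)&(r[:,2]>.08); print(r[m].min(0),r[m].max(0),r[m].mean(0))
m=f(-.08,.06,-.09,.09)&(r[:,2]>.075);print(r[m].min(0),r[m].max(0))
go([W(-.059,0,.19),W(-.059,0,.075)])
E
```

```text
[-0.06703139 -0.01181919  0.08970226] [-0.04506798  0.01186266  0.10219101] [-0.05751468  0.00014445  0.09677378]
[-0.06703139 -0.07460938  0.0752681 ] [0.04282426 0.07469411 0.10219101]
t 0.25 pos [ 0.2059 -0.5897  0.2221] rest [[-0.6677  0.0359  0.2221]] roll -0.8474 tilt [-1.e-04  1.e-03 -1.e+00]
goal [ 0.4692 -0.0398  0.19  ] d [ 0.4298 -0.4324  0.0326]
goal [ 0.4692 -0.0398  0.075 ] d [ 0.4297 -0.4323  0.1476]
```

Call:
{"name": "arm_command", "arguments": {"deltas": [0.2,0,0,0,-0.141,0.2,0,0,0,-0.141,0.2,0,0,0,-0.141,0.2,0,0,0,-0.141,0.2,0,0,0,-0.141,0.2,0,0,0,-0.142,0.2,0.045,0.004,0,0,0.2,0.05,0.004,0,0,0.2,0.05,0.004,0,0,0.2,0.05,0.004,0,0,0.2,0.05,0.004,0,0,0.2,0.05,0.004,0,0]}}

```text
time: 1.75
position: [0.3404, -0.3247, 0.2227]
tool_rot: [0.83, 0.557, 0.0, 0.0]
ft_force: [0.0, 0.1, 0.8]
grip_width: 0.0522
grip_force: 0.0
```

Call:
{"name": "arm_command", "arguments": {"deltas": [0.2,0.05,0.004,0,0,0.2,0.05,0.004,0,0,0.2,0.05,0.004,0,0,0.2,0.05,0.002,0,0,0.2,0.04,0,0.01,0,0.2,0.03,0,0.01,0,0.2,0.02,0,0.01,0,0.2,0,0,0,0]}}

```text
time: 2.75
position: [0.4621, -0.0617, 0.192]
tool_rot: [0.829, 0.559, -0.001, -0.001]
ft_force: [-0.9, -0.1, -0.3]
grip_width: 0.0519
grip_force: 0.0
```

```bash
python3 - <<'E'
from h import *
go([W(-.059,0,.16),W(-.059,0,.075)])
p,d,P=grab('wrist','w1.png')
X,u,v=cloud(P,d); r=rest(X)
m=(abs(r[:,1])<.04)&(r[:,0]>-.08)&(r[:,0]<-.045)&(r[:,2]>.08)&(r[:,2]<.12);print(m.sum(),r[m].min(0),r[m].max(0),r[m].mean(0)) if m.any() else 0
E
```

```text
t 2.75 pos [ 0.4621 -0.0617  0.192 ] rest [[-0.0819 -0.0017  0.192 ]] roll 0.0023 tilt [-1.7e-03  6.0e-04 -1.0e+00]
goal [ 0.4692 -0.0398  0.16  ] d [ 0.0229 -0.0016  0.032 ]
goal [ 0.4692 -0.0398  0.075 ] d [ 0.0229 -0.0014  0.117 ]
854 [-0.06703224 -0.01085616  0.09197236] [-0.04502155  0.01272038  0.10340269] [-0.05687372  0.00098042  0.09892887]
```

View pics/w1.png

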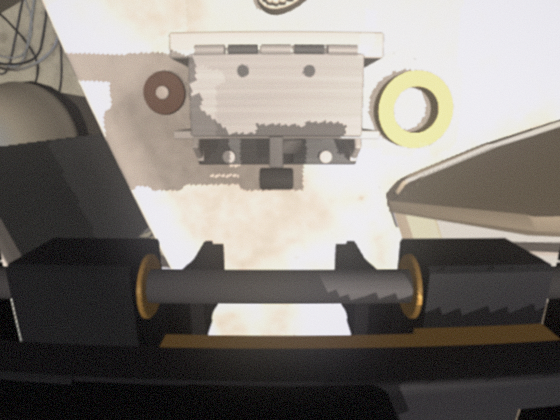

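The wrist view shows the barrel at about (277,178), level with the fingers and centred between them to 2 mm. I move over it, go down and pinch it.

Call:
{"name": "arm_command", "arguments": {"deltas": [0.2,0.013,-0.001,0.02,0,0.2,0.01,0,0.03,0,0.2,0,0,0.03,0,0.2,0,0,0.02,0,0.2,0,0,0.015,0,0.2,0,0,0,0,-1,0,0,0,0,-1,0,0,0,0,-1,0,0,0,0,-1,0,0,0,0,-1,0,0,0,0], "newtons": 20}}

```text
time: 4.18
position: [0.4682, -0.0405, 0.0773]
tool_rot: [0.83, 0.558, -0.001, -0.002]
ft_force: [-4.9, 1.2, 1.0]
grip_width: 0.0236
grip_force: 20.0
```

```bash
python3 - <<'E'
from h import *
go([W(-.059,0,.075)]); o=status.get_obs(); print(o['grip_width'],o['grip_force'],o['ft_force'])
E
```

```text
t 4.175 pos [ 0.4682 -0.0405  0.0773] rest [[-0.06    0.0007  0.0773]] roll -0.0001 tilt [-0.0042  0.0013 -1.    ]
goal [ 0.4692 -0.0398  0.075 ] d [0.001  0.0007 0.0023]
0.023589998125343178 19.995679054409266 [-4.89136526  1.1842018   0.97183868]
```

Call:
{"name": "arm_command", "arguments": {"deltas": [-1,0.001,0,-0.008,0,-1,0.001,0,-0.009,0,-1,0.0054,0,-0.0162,0,-1,0.0084,0,-0.0148,0,-1,0.0111,0,-0.0129,0,-1,0.0134,0,-0.0106,0,-1,0.0152,0,-0.0078,0,-1,0.0164,0,-0.0047,0,-1,0.017,0,-0.0015,0,-1,0,0,0,0]}}

```text
time: 5.42
position: [0.5021, 0.0429, 0.1638]
tool_rot: [0.83, 0.558, -0.001, -0.002]
ft_force: [-6.6, 2.0, 5.5]
grip_width: 0.0238
grip_force: 20.0
```

```bash
python3 - <<'E'
from h import *
go([W(.029,0,.163)]); o=status.get_obs(); print(o['grip_width'],o['grip_force'],o['ft_force'],o['moment'])
E
```

```text
t 5.425 pos [0.5021 0.0429 0.1638] rest [[0.03   0.0008 0.1638]] roll 0.0009 tilt [-0.0035  0.0016 -1.    ]
goal [0.5025 0.0417 0.163 ] d [-0.001   0.0008  0.0008]
0.023805234787416096 19.996466231677914 [-6.64374208  2.00365601  5.46386654] [ 0.40538377  1.10368909 -0.04184328]
```

Call:
{"name": "arm_command", "arguments": {"deltas": [-1,0.017,0,0.0018,0,-1,0.0163,0,0.0051,0,-1,0.015,0,0.0081,0,-1,0.0131,0,0.0109,0,-1,0.0108,0,0.0132,0,-1,0.0081,0,0.015,0,-1,0.005,0,0.0163,0,-1,0.0018,0,0.0165,0,-1,0,0,0.001,0,-1,0,0,0,0]}}

```text
time: 6.68
position: [0.5351, 0.1242, 0.0751]
tool_rot: [0.831, 0.557, -0.0, -0.002]
ft_force: [-4.9, 8.4, -0.7]
grip_width: 0.0237
grip_force: 20.0
```

```bash
python3 - <<'E'
from h import *
go([W(.117,0,.075)]); o=status.get_obs(); print(o['grip_width'],o['grip_force'],o['ft_force'],o['moment'])
E
```

```text
t 6.675 pos [0.5351 0.1242 0.0751] rest [[0.1178 0.001  0.0751]] roll -0.0019 tilt [-0.0034  0.0037 -1.    ]
goal [0.5357 0.1231 0.075 ] d [-0.0008  0.001   0.0001]
0.023732170813074334 19.998103387188166 [-4.85169186  8.37335951 -0.66399369] [ 1.19017102  0.83713242 -0.00733798]
```

Call:
{"name": "arm_command", "arguments": {"deltas": [-1,0,0,0.0015,0,-1,0,0,0,0,0.2,0,0,0,0,0.2,0,0,0,0,0.2,0,0,0,0,0.2,0,0,-0.03,0,0.2,0,0,-0.05,0,0.2,-0.03,0,-0.04,0,0.2,-0.05,0,-0.01,0,0.2,-0.05,0,0,0,0.2,-0.04,0,0,0,0.2,-0.02,0,0,0]}}

```text
time: 8.18
position: [0.4651, -0.0566, 0.2044]
tool_rot: [0.831, 0.556, 0.001, 0.001]
ft_force: [-0.4, -0.7, 0.5]
grip_width: 0.0522
grip_force: 0.0
```

```bash
python3 - <<'E'
from h import *
go([W(-.0,0,.2)]); 
p,d,P=grab('wrist','w2.png')
X,u,v=cloud(P,d); r=rest(X)
m=(abs(r[:,1])<.05)&(r[:,0]>.055)&(r[:,0]<.08)&(r[:,2]>.03);print('leaf',m.sum(),np.median(r[m],0))
m=(abs(r[:,1])<.05)&(r[:,0]>-.02)&(r[:,0]<.02)&(r[:,2]>.045)&(r[:,2]<.08);print('head',m.sum(),r[m].min(0),r[m].max(0),r[m].mean(0)) if m.any() else 0
E
```

```text
t 8.175 pos [ 0.4651 -0.0566  0.2044] rest [[-0.0761 -0.0026  0.2044]] roll -0.0029 tilt [ 0.0025 -0.0014 -1.    ]
goal [0.4915 0.0148 0.2   ] d [ 0.076  -0.0028  0.0044]
leaf 3246 [0.06242387 0.00040831 0.09279502]
head 940 [-0.01946305 -0.01673079  0.04520151] [0.01177068 0.00438749 0.0728742 ] [-0.00253682 -0.00639598  0.06424643]
```

View pics/w2.png

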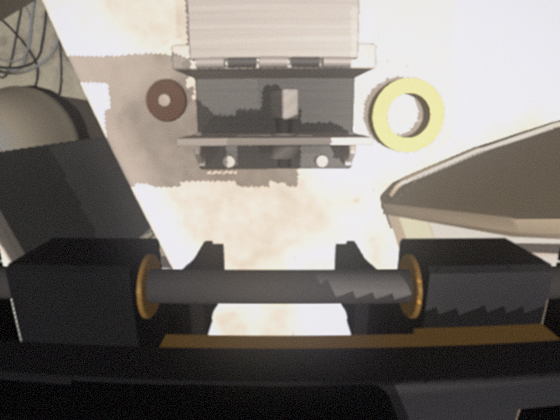

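The leaf now lies flat behind the rear wall, and the head shows in the gap at about (288,100). Now I measure the head's lean and the leaf's level.

```bash
python3 - <<'E'
from h import *
p,d,P=grab('wrist')
X,u,v=cloud(P,d); r=rest(X)
for x in(.04,.05,.06,.07,.08,.09): 
    m=(abs(r[:,1])<.04)&(abs(r[:,1])>.015)&(abs(r[:,0]-x)<.004)&(r[:,2]>.03);print(x,m.sum(),np.median(r[m,2]))
m=(abs(r[:,1])<.05)&(abs(r[:,0])<.009)&(r[:,2]<.08)
for y in range(-30,20,2):
    k=m&(abs(r[:,1]*1e3-y)<1); print(y,k.sum(),np.median(r[k,2]).round(4) if k.any() else '',r[k,2].max().round(4) if k.any() else '')
k=m&(r[:,2]>.066); print(np.polyfit(r[k,1],r[k,2],1),r[k].min(0),r[k].max(0),r[k].mean(0))
E
```

```text
0.04 850 0.09243615944770683
0.05 854 0.09264889202313326
0.06 862 0.09280588235996742
0.07 261 0.0928029682676893
0.08 0 nan
0.09 0 nan
-30 48 0.0082 0.0099
-28 49 0.0084 0.01
-26 41 0.0083 0.0102
-24 40 0.0084 0.0101
-22 40 0.0083 0.0099
-20 20 0.0081 0.0095
-18 0  
-16 56 0.0673 0.0696
-14 63 0.0684 0.0699
-12 59 0.0691 0.0717
-10 61 0.0701 0.0717
-8 72 0.0707 0.0731
-6 48 0.0712 0.0728
-4 71 0.0688 0.0712
-2 48 0.0636 0.066
0 69 0.0581 0.0615
2 46 0.0525 0.055
4 44 0.0475 0.0501
6 40 0.0084 0.0103
8 40 0.0086 0.0099
10 40 0.0083 0.0104
12 40 0.0085 0.0102
14 40 0.0082 0.0108
16 40 0.0082 0.0098
18 40 0.0084 0.0097
[0.15580521 0.07091241] [-0.00894421 -0.01670268  0.06601226] [ 0.00871944 -0.00241331  0.07310985] [-0.00014443 -0.00978254  0.06938824]
  return _methods._mean(a, axis=axis, dtype=dtype,
  ret = ret.dtype.type(ret / rcount)
```

Call:
{"name": "arm_command", "arguments": {"deltas": [0.2,0.03,0.0034,0,0,0.2,0.03,0,0.02,0,0.2,0.016,0,0.03,0,0.2,0,0,0.03,0,0.2,0,0,0.02,0,0.2,0,0,0,0,0.2,0,0,0,0]}}

```text
time: 9.15
position: [0.4978, 0.0151, 0.1043]
tool_rot: [0.83, 0.558, 0.001, 0.001]
ft_force: [0.2, -0.5, -0.3]
grip_width: 0.0522
grip_force: 0.0
```

```bash
python3 - <<'E'
from h import *
go([W(0,-.006,.036)])
E
```

```text
t 9.15 pos [0.4978 0.0151 0.1043] rest [[ 0.0026 -0.0058  0.1043]] roll -0.0001 tilt [ 1.8e-03 -2.0e-04 -1.0e+00]
goal [0.4971 0.0125 0.036 ] d [-0.0027  0.0001  0.0683]
```

Call:
{"name": "arm_command", "arguments": {"deltas": [0.2,-0.0027,0,0.008,0,0.2,0,0,0.02,0,0.2,0,0,0.02,0,0.2,0,0,0.015,0,0.2,0,0,0.005,0,0.2,0,0,0,0,-1,0,0,0,0,-1,0,0,0,0,-1,0,0,0,0,-1,0,0,0,0,-1,0,0,0,0,-1,0,0,0,0], "newtons": 35}}

```text
time: 10.65
position: [0.4964, 0.0123, 0.0359]
tool_rot: [0.83, 0.558, 0.0, 0.0]
ft_force: [1.1, 0.0, 3.1]
grip_width: 0.014
grip_force: 34.4
```

```bash
python3 - <<'E'
from h import *
go([W(0,-.006,.036)]); o=status.get_obs(); print(o['grip_width'],o['grip_force'],o['ft_force'],o['moment'])
E
```

```text
t 10.65 pos [0.4964 0.0123 0.0359] rest [[-0.0004 -0.0055  0.0359]] roll -0.0004 tilt [ 1.2e-03 -1.0e-04 -1.0e+00]
goal [0.4971 0.0125 0.036 ] d [ 0.0004  0.0005 -0.0001]
0.014023974212627494 34.361956474604085 [1.14030567 0.00388271 3.14268412] [ 0.05344872 -0.15165739  0.05406469]
```

Call:
{"name": "arm_command", "arguments": {"deltas": [-1,0,0,0,0,-1,0,0,0,0,-1,0,0,0,0,-1,0,0,0,0], "newtons": 40}}

```text
time: 11.15
position: [0.4962, 0.0124, 0.0358]
tool_rot: [0.83, 0.557, 0.0, 0.0]
ft_force: [2.0, 0.2, 4.4]
grip_width: 0.0136
grip_force: 39.2
```

```bash
python3 - <<'E'
from h import *
p,d,P=grab('wrist','w3.png'); X,u,v=cloud(P,d); r=rest(X)
for x in(.05,.06,.07,.08):
    m=(abs(r[:,1])<.05)&(abs(r[:,0]-x)<.004)&(r[:,2]>.03)&(r[:,2]<.12);print(x,m.sum(),np.median(r[m,2]) if m.any() else '')
E
```

```text
0.05 9121 0.09271469123054389
0.06 9737 0.0928569284510429
0.07 10319 0.09300303731897713
0.08 10822 0.09314325237777496
```

View pics/w3.png

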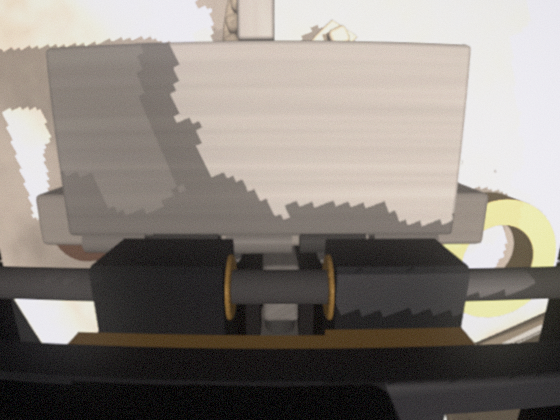

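The leaf is level (slope 0.014, within calibration) with its other face up. The fingers hold the head's flats at 14 mm opening, and the wheel and tape stand where they were.

```bash
python3 -c "
from rig import order; print(order.hand_in())"
```

```text
the job is handed in; nothing more can be done
None
```

The job is handed in: the cover leaf lies flat behind the rear wall, and the arm is still gripping the bolt head at about 39 N, with the 14 mm finger opening showing its flats vertical; the arm never went low near the things standing round about, though I re-checked only some of them at the end.

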